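# Index the soldering turntable to the next hole

### The arm

A 6-joint arm with a two-finger parallel gripper is mounted at the origin on the work surface. World frame = base frame: x ahead of the robot, y to its left, z up, the work surface at z = 0. Lengths are in m, angles in rad, forces in N, time in s.
With the tool pointing down it reaches from about 0.375 to 0.9 m from the base axis. Payload 3.1 kg.
Tool frame: the origin (TCP) lies midway between the tips of the shut fingers; the grasp point (between the pads) lies 19 mm behind it; y points along the fingers, x is the direction in which the jaws open and shut, and the axes are right-handed (so a half turn about y gives the same grasp; the last joint's range is limited). The gripper opens to 87 mm and grips with 3 to 60 N. Pads are 19 mm wide; open, the fingers measure 117 mm over their backs; the gripper's body (75 mm by 190 mm) begins 51 mm behind the grasp point.
Start: joints at [0.999, 0.527, 1.433, -0, 1.181, -0.178], TCP at [0.24, 0.577, 0.223] pointing down, gripper open.
Joint ranges: [-3.08, 3.08], [-0.75, 2.2], [0.22, 2.44], [-1.43, 4.57], [0, 2.65], [-2.85, 2.85]. Speed limits (rad/s): [2.79, 2.79, 3.14, 3.14, 3.14, 3.14].

### API

Orientations are given as a unit quaternion [x, y, z, w].
In Python, from rig import * gives the robot as it stands.
- The arm moves only by the tool jog_arm, never from a script. Its argument "series" is a list of rows, each a list of 7 numbers: the shift along the tool's x, y, z in mm, then the turn, a rotation vector about the tool's x, y, z in rad, then the gripper's target within -1 to 1 (shut at 1, half-way at 0, fully open at -1). A call has 1 to 20 rows; each row is the pose to reach, as a shift and turn from the pose commanded when the call began, along the tool's axes at that moment; what a row does not reach only later rows make up. A row lasts 1/8 s, in which the tool goes at most 62.5 mm and 10.7 degrees, less where a joint would pass 70% of its speed; a pose out of reach is approached as far as the arm can. A call with a gripper value outside its range is refused whole. The fingers move at their own pace and stop on an object; "grip_force" is the grip in N (left out, the last holds). Time passes only in rows, so rows that repeat a pose let the fingers close. It gives the time, the measured TCP pose, the force and the opening at its end, in the units of the state.
- get_obs(): the state, without advancing time (a new reading comes with each control period).
- camera(name): name is "scene" or "top" or "wrist"; returns a dict with "img" (480x640x3 uint8, red, green, blue), "depth" (480x640 float32, m along the optical axis (not along the pixel's ray), 0 where there is no reading), "camera_matrix" (3x3 intrinsics, pixels), "D" ([k1, k2, p1, p2, k3] as OpenCV has them; the pictures are not rectified), "rvec" (rotation vector, rad) and "tvec" (3), from world to camera coordinates, as OpenCV has them. Camera axes: x right, y down, z forward; pixel columns grow to the right and rows downward; lengths in m; the calibration is good to about 2 mm. A picture is of the moment at which its call begins.
- hand_in(): hands the job in, once; it reports no verdict.
The state is a dict: "time": time; "q": joint angles; "joint_velocities": joint speeds; "joint_torque": joint torques, N m; "position": TCP position; "tool_rot": TCP orientation; "ft_force": force on the tool from outside, world axes, zero at the start; "moment": the same for the moment, N m; "grip_width": finger opening in m.
Only numpy, scipy, OpenCV 4.12 (cv2) and the standard library are available. Lean on these libraries where they do the work, as an engineer would, in place of code of your own. Each camera call takes 0.05 s, during which the arm holds its last target.

### The job

Move the soldering turntable on by one station: press its indexing plunger in with the fingertips, turn the table anticlockwise (seen from above) to the next hole, and let the plunger spring all the way back out there so that the table is locked. Press and push gently, without gripping the knob or anything else: the circuit boards ride round lying in their nests and are not to be lifted or knocked out, and everything else on the bench stays where it is.

Things in the scene. Friction and masses are not known exactly. Their poses are not given: they have to be found in the camera images.
- fixture: Bolted-down round base of the turntable, 304 mm across. Origin: centre of its underside, on the turning axis. The flat steel hole ring round its edge is 28 mm above the bench: six dark 17 mm holes in 25 mm bushes, 60 degrees apart on a 125 mm radius, joined by an 8 mm slot. At the start the plunger is in the hole 150 degrees anticlockwise from the base's x axis.
- turntable (a joint): Angle of the round aluminium table (196 mm across, top 48 mm above the bench) about the vertical axis, rad; positive is anticlockwise seen from above. Starts near 0, locked in a hole with 0.01 rad of play either way; the next hole anticlockwise is at 1.047 (60 degrees). Unlocked, it turns without stops against about 0.1 N m of friction.
- plunger (a joint): How far the plunger is pressed in (down), m: 0 = fully out (home), 0.010 = bottomed; spring 5 N at 0, 10 N at 0.010. Out, its collar fills a hole of the ring and locks the table; in by over 0.006 the collar is under the ring and the table can turn. Let go between holes, the ring keeps it in at about 0.006 with the table still free; coming to a hole it springs up and locks by itself.
- plunger_top (a point): Middle of the dished top of the upright plunger's round black knob, 125 mm from the axis at the end of a steel arm on the table; it turns with the table and sinks as it is pressed. With the plunger out this dish floor is 80 mm above the bench. Knob 52 mm across, its underside at 72 mm; dish 43 mm across, with a rim 6 mm high all round.
- board_a: Small green circuit board 34 x 44 mm with pale connectors, 12 mm high, lying loose in a nest on the table with 1.5 mm play inside a 5 mm high black fence, 120 degrees anticlockwise from the base's x axis at the start. Origin: centre of its underside.
- nest_a (a point): Centre of the floor of the nest of board_a, 62 mm from the axis; turns with the table.
- board_b: Small green circuit board 34 x 44 mm with pale connectors, 12 mm high, lying loose in a nest on the table with 1.5 mm play inside a 5 mm high black fence, 180 degrees anticlockwise from the base's x axis at the start. Origin: centre of its underside.
- nest_b (a point): Centre of the floor of the nest of board_b, 62 mm from the axis; turns with the table.
- board_c: Small green circuit board 34 x 44 mm with pale connectors, 12 mm high, lying loose in a nest on the table with 1.5 mm play inside a 5 mm high black fence, 300 degrees anticlockwise from the base's x axis at the start. Origin: centre of its underside.
- nest_c (a point): Centre of the floor of the nest of board_c, 62 mm from the axis; turns with the table.
- spool: Bystander: spool of solder, green flanges 62 mm across, 46 mm tall, standing on end. Origin: centre of its underside.
- wool_pot: Bystander: black pot of brass wool for tip cleaning, 80 mm across, 48 mm tall. Origin: centre of its underside.
- tweezers: Bystander: steel tweezers lying flat, 110 mm long, 9 mm high. Origin: middle of their length, on the bench; x runs along them.
- flux_bottle: Bystander: small white bottle with a black cap, 32 mm across, 75 mm tall. Origin: centre of its underside.
- cutters: Bystander: side cutters lying flat, 130 mm long, 12 mm high. Origin: middle of their length, on the bench; x points to the jaws.
- big_board: Bystander: green circuit board 65 x 95 mm lying on the bench, parts on it up to 13 mm high. Origin: centre of its underside.
Mind the look-alikes: they are no part of the job. Leave any yellow look-alike of the board_b alone.

How it is judged:
On the way, in this order (a step that is already met when the one before it is completed fails the run):
1. the plunger is pressed in while the table still stands at its first hole (value of joint plunger above 0.006 m and value of joint turntable between -0.15 and 0.15 rad), for 0.02 s.
2. the table is turning anticlockwise, half way to the next hole (value of joint turntable above 0.5 rad).
At the end, for the whole second after the job is handed in: The turntable stands at the next hole anticlockwise (1.047 rad, within 0.03), at rest, the plunger fully out (within 1.5 mm), and each board lies in its nest (within 8 mm) (value of joint turntable between 1.0172 and 1.0772 rad and value of joint plunger below 0.0015 m and velocity of joint turntable between -0.05 and 0.05 rad/s and distance between board_a and nest_a below 0.008 m and distance between board_b and nest_b below 0.008 m and distance between board_c and nest_c below 0.008 m); the robot touches nothing.
It fails at once if the knob or the table is gripped or squeezed while it is pressed and turned (contact force between the fingers and fixture above 48 N and value of joint turntable below 0.95 rad).
It fails at once if a circuit board on the table is lifted or knocked out of its nest (distance between board_a and nest_a above 0.012 m or height (world z) of any of board_a, board_b, board_c above 0.058 m or distance between board_b and nest_b above 0.012 m or distance between board_c and nest_c above 0.012 m).
It fails at once if something on the bench is shoved more than 30 mm (distance of any of spool, wool_pot, tweezers, flux_bottle, cutters, big_board from where it was at the start of the episode above 0.03 m).
It fails at once if something on the bench is lifted (height (world z) of any of spool, wool_pot, tweezers, flux_bottle, cutters, big_board above 0.015 m).
It also fails if it takes over 45 s, if anything falls off the work surface, if the arm or the gripper's body presses on something with over 40 N, if the wrist force passes 120 N, or if a joint passes its speed limit or range.

## Working session

There is one attempt and no reset: what is moved stays moved. The work goes in short steps, Python scripts to look and compute and a tool call to move; the robot and the scene stay as the last step left them, time stands still between calls to the robot, and variables do not carry over. Pictures are saved under pics/ and viewed, and the job is handed in when it is done.

Besides the shell and the picture viewer there is one more tool, called after "Request:" as a command line: name --pt "numbers of a row" for each row, then --argument value for the rest. jog_arm: Moves the arm, as the interface text tells. Its arguments: {"type":"object","properties":{"series":{"type":"array","items":{"type":"array","items":{"type":"number"}}},"grip_force":{"type":"number"}},"required":["series"]}

```bash
mkdir -p pics; ls; python3 - <<'E'
from rig import *
import cv2
o=get_obs(); print({k:np.round(v,4).tolist() if hasattr(v,'__len__') else v for k,v in o.items()}) if 0 else print(o)
for n in ("scene","top"):
    c=camera(n); cv2.imwrite(f"pics/{n}0.png",c["img"][:,:,::-1]); print(n,c["rvec"],c["tvec"],c["camera_matrix"],c["D"])
E
```

```text
pics
{'time': 0.0, 'q': array([ 9.98512789e-01,  5.28454493e-01,  1.43390240e+00,  5.16421794e-07,
        1.18138780e+00, -1.78525252e-01]), 'joint_velocities': array([ 0.00059539, -0.00013356,  0.00289737,  0.00123532,  0.00052097,
       -0.00023235]), 'joint_torque': array([ 1.74672947e-03, -4.40044999e+01, -1.76593423e+01,  6.32582442e-02,
        5.82715985e-02, -1.79646613e-04]), 'position': array([0.23937375, 0.57655216, 0.22157878]), 'tool_rot': array([ 0.5884486 ,  0.3918379 , -0.39323364, -0.58784234]), 'ft_force': array([-0.1554418 , -0.05518217,  0.30028108]), 'moment': array([ 0.00942907, -0.00049151, -0.01638036]), 'grip_width': 0.08718931151988533}
scene [ 2.02287175  1.41096387 -0.56666567] [-0.23576711 -0.28983607  1.35389395] [[543.3596366    0.         308.73432527]
 [  0.         543.3596366  239.56419243]
 [  0.           0.           1.        ]] [0.03521022 0.         0.         0.         0.        ]
top [ 2.11176967 -2.14268961  0.21979288] [0.0231756  0.56370937 0.82748721] [[449.1113967    0.         317.78124394]
 [  0.         449.1113967  236.783884  ]
 [  0.           0.           1.        ]] [-0.07877093  0.          0.          0.          0.        ]
```

View pics/scene0.png

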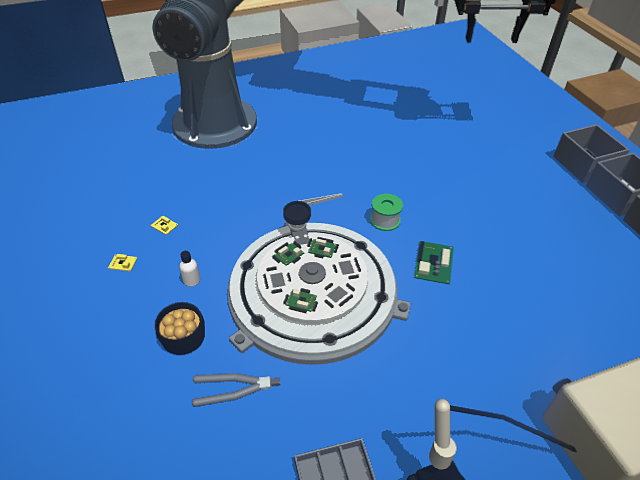

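View pics/top0.png

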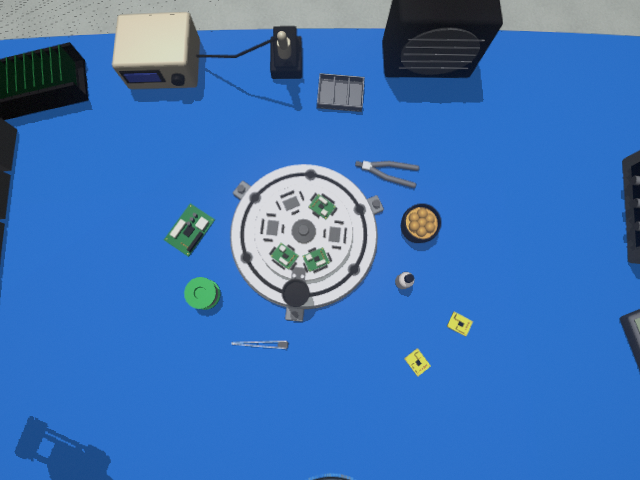

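The top view shows the turntable centred near (304,231) and its black knob at (296,292). The scene view shows the knob at (297,210).

Other things that could be mistaken for it or its parts, in top-view pixels:
- **Black and round:** wool pot (421,223), flux bottle cap (407,280) and grey centre hub (304,231). None of these sits on the steel arm at 125 mm radius.
- **Board look-alikes:** yellow boards (460,323) and (418,362), and the big board (190,230).

The knob is the one at (296,292). Next I'll measure it and check a close crop.

```bash
cat > h.py <<'E'
from rig import *
import cv2, numpy as np
from scipy.optimize import least_squares
def ray(c,uv):
    R=cv2.Rodrigues(np.array(c["rvec"]))[0]; t=np.array(c["tvec"]).ravel()
    p=cv2.undistortPoints(np.array(uv,float).reshape(-1,1,2),c["camera_matrix"],np.array(c["D"])).reshape(-1,2)
    d=np.c_[p,np.ones(len(p))]@R; return -R.T@t,d
def onplane(c,uv,z):
    o,d=ray(c,uv); return o+d*((z-o[2])/d[:,2])[:,None]
def darkblob(c,x0,y0,x1,y1,th=60):
    g=c["img"].max(2)[y0:y1,x0:x1]; m=(g<th).astype(np.uint8)
    n,l,s,ce=cv2.connectedComponentsWithStats(m)
    return [(ce[i]+[x0,y0],s[i,4]) for i in range(1,n) if s[i,4]>15]
E
python3 - <<'E'
from h import *
c=camera("top")
pts=[]
for u,v in [(311,174),(361,209),(355,269),(246,258),(255,197)]:
    g=c["img"].max(2)[v-9:v+10,u-9:u+10].astype(float)
    m=(g<70).astype(np.uint8); m=cv2.morphologyEx(m,cv2.MORPH_OPEN,np.ones((5,5),np.uint8))
    ys,xs=np.nonzero(m); pts.append((xs.mean()+u-9,ys.mean()+v-9)); print(pts[-1],len(xs))
P=onplane(c,pts,0.028); print(P)
f=least_squares(lambda p:np.hypot(*(P[:,:2]-p).T)-.125,P[:,:2].mean(0)); print("centre",f.x,f.fun)
print("angles",np.degrees(np.arctan2(*(P[:,:2]-f.x).T[::-1])))
g=c["img"].max(2); m=np.zeros_like(g); m[270:315,272:320]=(g[270:315,272:320]<60)
m=cv2.morphologyEx(m,cv2.MORPH_OPEN,np.ones((9,9),np.uint8))
cn=max(cv2.findContours(m,0,2)[0],key=cv2.contourArea); e=cv2.minEnclosingCircle(cn); print(e)
k=onplane(c,[e[0]],0.086); print("knob",k, np.hypot(*(k[0,:2]-f.x)),np.degrees(np.arctan2(*(k[0,:2]-f.x)[::-1])))
e2=cv2.fitEllipse(cn);print(e2,onplane(c,[e2[0]],.086))
cv2.imwrite("pics/crop1.png",cv2.resize(c["img"][150:330,210:420,::-1],None,fx=3.3,fy=3.3,interpolation=cv2.INTER_CUBIC))
for n,uv,z in [("spool",(202,293),.046),("tweez",(260,344),.005),("flux",(406,280),.07),("wool",(421,223),.048),("big",(190,230),.01)]:
    print(n,onplane(c,[uv],z))
from scipy.spatial.transform import Rotation as Ro
print(Ro.from_quat(get_obs()["tool_rot"]).as_matrix())
E
```

```text
(np.float64(nan), np.float64(nan)) 0
(np.float64(nan), np.float64(nan)) 0
(np.float64(353.42857142857144), np.float64(269.42857142857144)) 35
(np.float64(246.0), np.float64(257.0)) 25
(np.float64(nan), np.float64(nan)) 0
[[        nan         nan         nan]
 [        nan         nan         nan]
 [ 0.50166917 -0.05559902  0.028     ]
 [ 0.52966848  0.15910024  0.028     ]
 [        nan         nan         nan]]<stdin>:7: RuntimeWarning: Mean of empty slice.
  ret = ret.dtype.type(ret / rcount)
Traceback (most recent call last):
ValueError: Initial guess is outside of provided bounds
```

```bash
python3 - <<'E'
from h import *
c=camera("top")
pts=[]
b=255-cv2.GaussianBlur(c["img"].max(2).astype(np.float32),(0,0),2.5)
for u,v in [(311,174),(361,209),(355,269),(246,258),(255,197)]:
    w=b[v-7:v+8,u-7:u+8]; w=np.clip(w-np.percentile(w,88),0,None); ys,xs=np.mgrid[v-7:v+8,u-7:u+8]
    pts.append(((w*xs).sum()/w.sum(),(w*ys).sum()/w.sum()))
print(np.round(pts,1))
P=onplane(c,pts,0.028); print(P)
f=least_squares(lambda p:np.hypot(*(P[:,:2]-p).T)-.125,P[:,:2].mean(0)); print("centre",f.x,f.fun)
print("angles",np.degrees(np.arctan2(*(P[:,:2]-f.x).T[::-1])))
g=c["img"].max(2); m=np.zeros_like(g); m[270:315,272:320]=(g[270:315,272:320]<60)
m=cv2.morphologyEx(m,cv2.MORPH_OPEN,np.ones((9,9),np.uint8))
cn=max(cv2.findContours(m,0,2)[0],key=cv2.contourArea); e=cv2.minEnclosingCircle(cn); print(e)
k=onplane(c,[e[0]],0.086); print("knob",k, np.hypot(*(k[0,:2]-f.x)),np.degrees(np.arctan2(*(k[0,:2]-f.x)[::-1])))
e2=cv2.fitEllipse(cn);print(e2,onplane(c,[e2[0]],.086))
cv2.imwrite("pics/crop1.png",cv2.resize(c["img"][150:330,210:420,::-1],None,fx=3.3,fy=3.3,interpolation=cv2.INTER_CUBIC))
for n,uv,z in [("spool",(202,293),.046),("tweez",(260,344),.005),("flux",(406,280),.07),("wool",(421,223),.048),("big",(190,230),.01)]:
    print(n,onplane(c,[uv],z))
from scipy.spatial.transform import Rotation as Ro
print(Ro.from_quat(get_obs()["tool_rot"]).as_matrix())
E
```

```text
[[310.3 174.3]
 [359.4 209.1]
 [353.5 269.1]
 [246.2 257.3]
 [254.6 197.5]]
[[ 0.70158967  0.02800214  0.028     ]
 [ 0.6256631  -0.07171362  0.028     ]
 [ 0.50228335 -0.05585171  0.028     ]
 [ 0.52913137  0.15870171  0.028     ]
 [ 0.6530948   0.14324128  0.028     ]]
centre [0.57766548 0.04365574] [-9.10747141e-05 -4.45660766e-05 -1.63306523e-04 -1.35536844e-04
 -7.25752214e-05]
angles [  -7.19924367  -67.41101297 -127.14584461  112.87328256   52.85853013]Traceback (most recent call last):
  File "<stdin>", line 14, in <module>
ValueError: max() iterable argument is empty
```

```bash
python3 - <<'E'
from h import *
c=camera("top")
C=np.array([0.57767,0.04366])
g=c["img"].max(2); print(g[292,278:314:2])
m=np.zeros_like(g); m[270:312,272:320]=(g[270:312,272:320]<90)
m=cv2.morphologyEx(m,cv2.MORPH_OPEN,np.ones((7,7),np.uint8))
cn=max(cv2.findContours(m,0,2)[0],key=cv2.contourArea); e=cv2.minEnclosingCircle(cn); print(e)
k=onplane(c,[e[0]],0.086); print("knob",k, np.hypot(*(k[0,:2]-C)),np.degrees(np.arctan2(*(k[0,:2]-C)[::-1])))
cv2.imwrite("pics/crop1.png",cv2.resize(c["img"][150:330,210:420,::-1],None,fx=3.3,fy=3.3,interpolation=cv2.INTER_CUBIC))
for n,uv,z in [("spool",(202,293),.046),("tweez",(260,344),.005),("flux",(406,280),.07),("wool",(421,223),.048),("big",(190,230),.01)]:
    print(n,onplane(c,[uv],z))
from scipy.spatial.transform import Rotation as Ro
print(Ro.from_quat(get_obs()["tool_rot"]).as_matrix(),c["depth"][292,296])
o,d=ray(c,[(296,292)]); print(o+d*c["depth"][292,296])
E
```

```text
[184  77  65  61  65  65  64  66  65  65  67  63  65  65  64  65 150 142]
((294.71429443359375, 292.5714416503906), 14.232151985168457)
knob [[0.45339739 0.05975736 0.086     ]] 0.12531084039720605 172.61942330394348
spool [[0.45744245 0.24122394 0.046     ]]
tweez [[0.35768953 0.13261655 0.005     ]]
flux [[ 0.47489047 -0.15134304  0.07      ]]
wool [[ 0.59053597 -0.19231613  0.048     ]]
big [[0.59037321 0.27912153 0.01      ]]
[[ 3.83687720e-01 -5.65543562e-04 -9.23462730e-01]
 [ 9.23462369e-01 -8.40838157e-04  3.83688085e-01]
 [-9.93475026e-04 -9.99999487e-01  1.99638922e-04]] 0.8335425
[[0.45476161 0.05754416 0.08106342]]
```

View pics/crop1.png

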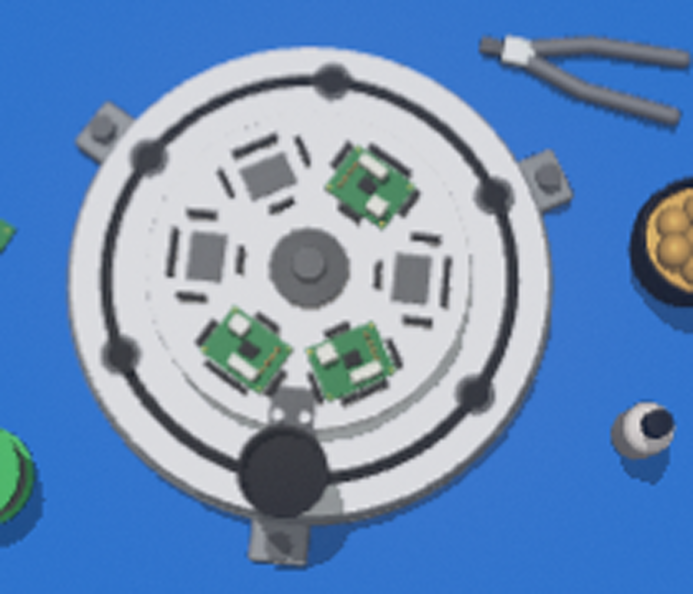

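Crop check: the black knob sits on the steel arm between the two green boards, at about (285,470) in the crop, and it's the only one there. That puts the knob at (0.4535, 0.0595) and the axis at (0.5777, 0.0437). I'll move above the knob with the fingers shut.

Request:
jog_arm --pt "-20 0 -20 0 0 0 1" --pt "-53 0 -53 0 0 0 1" --pt "-88 0 -88 0 0 0 1" --pt "-123 0 -123 0 0 0 1" --pt "-158 0 -158 0 0 0 1" --pt "-193 0 -193 0 0 0 1" --pt "-228 0 -228 0 0 0 1" --pt "-263 0 -263 0 0 0 1" --pt "-298 0 -298 0 0 0 1" --pt "-333 10 -333 0 0 0 1" --pt "-363 30 -363 0 0 0 1" --pt "-385 50 -385 0 0 0 1" --pt "-395 70 -396 0 0 0 1" --pt "-395 85 -396 0 0 0 1" --pt "-395 92 -396 0 0 0 1" --pt "-395 92 -396 0 0 0 1" --pt "-395 92 -396 0 0 0 1" --grip_force 5

```text
time: 2.38
position: [0.4542, 0.0607, 0.1311]
tool_rot: [0.588, 0.393, -0.392, -0.588]
ft_force: [0.2, 0.3, 0.6]
grip_width: 0.0006
```

```bash
python3 - <<'E'
from h import *
for n,box in (("scene",(150,330,200,410)),("wrist",(0,480,0,640))):
    c=camera(n); a,b,e,f=box; im=c["img"][a:b,e:f,::-1]
    cv2.imwrite(f"pics/{n}1.png",cv2.resize(im,(630,540) if n=="scene" else (640,480)))
E
```

```text
(no output)
```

View pics/scene1.png

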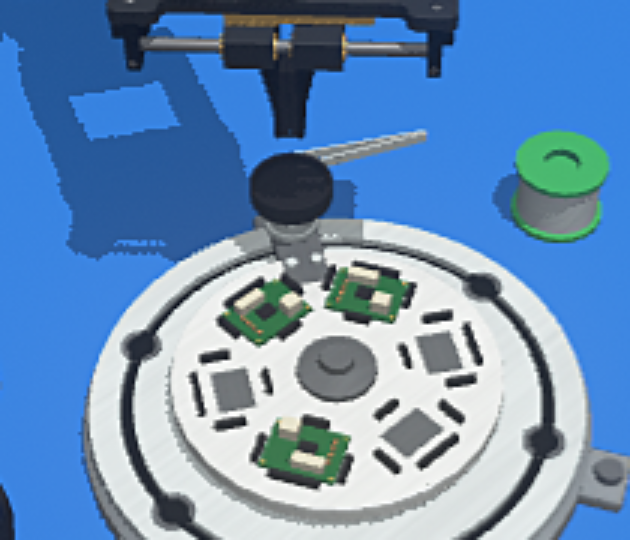

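View pics/wrist1.png

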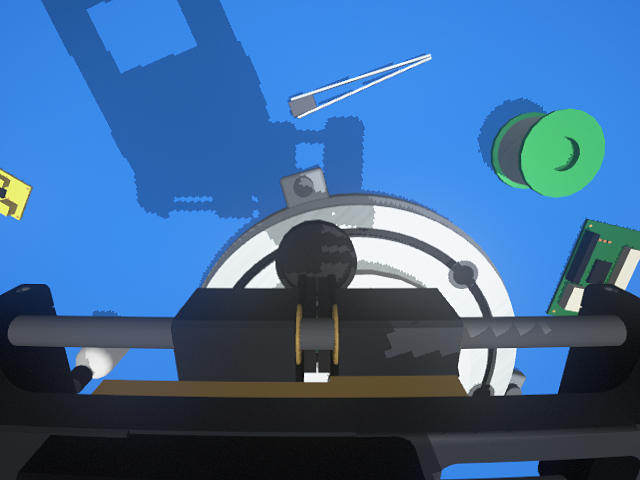

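The scene view shows the shut fingertips at about (290,135), directly above the knob at (290,185). The wrist view agrees, with the knob under the tips at (317,255). Next I'll press down slowly to about 8 mm.

Request:
jog_arm --pt "-1 12 0 0 0 0 1" --pt "-1 25 0 0 0 0 1" --pt "-1 38 0 0 0 0 1" --pt "-1 46 0 0 0 0 1" --pt "-1 50 0 0 0 0 1" --pt "-1 53 0 0 0 0 1" --pt "-1 55 0 0 0 0 1" --pt "-1 57 0 0 0 0 1" --pt "-1 59 0 0 0 0 1" --pt "-1 59 0 0 0 0 1"

```text
time: 3.72
position: [0.4531, 0.0595, 0.0722]
tool_rot: [-0.588, -0.392, 0.393, 0.588]
ft_force: [-3.1, 0.3, 7.5]
grip_width: 0.0002
```

Request:
jog_arm --pt "0 1 0 0 0 0 1" --pt "0 1.5 0 0 0 0 1" --pt "0 1.5 0 0 0 0 1"

```text
time: 4.1
position: [0.4531, 0.0595, 0.0709]
tool_rot: [-0.588, -0.393, 0.393, 0.588]
ft_force: [-2.3, -0.6, 9.7]
grip_width: 0.0006
```

```bash
python3 - <<'E'
from h import *
o=get_obs(); print(o["position"],o["ft_force"])
C=np.array([0.5777,0.0437]);p=o["position"]
from scipy.spatial.transform import Rotation as Ro
R=Ro.from_quat(o["tool_rot"]).as_matrix()
a0=np.radians(172.7)
for i in range(0,66,3):
    a=a0+np.radians(i); w=np.r_[C+.125*np.array([np.cos(a),np.sin(a)]),p[2]]-p
    print(i,np.round(1000*w@R,1))
E
```

```text
[0.45307571 0.05954607 0.07091227] [-2.27336643 -0.57649731  9.67922486]
0 [ 0.3 -0.  -0.6]
3 [-6.   0.  -2.5]
6 [-12.1   0.   -4.7]
9 [-18.2   0.   -7.2]
12 [-24.1   0.  -10. ]
15 [-29.8   0.  -13.2]
18 [-35.4   0.  -16.6]
21 [-40.8   0.  -20.4]
24 [-45.9   0.  -24.4]
27 [-50.9   0.  -28.6]
30 [-55.6   0.  -33.2]
33 [-60.1   0.  -37.9]
36 [-64.3   0.  -42.9]
39 [-68.3   0.  -48.1]
42 [-72.    0.  -53.6]
45 [-75.4   0.  -59.1]
48 [-78.5   0.  -64.9]
51 [-81.3   0.  -70.8]
54 [-83.7   0.  -76.9]
57 [-85.9   0.  -83.1]
60 [-87.7   0.  -89.3]
63 [-89.2   0.  -95.7]
```

The force is now 9.7 N, which matches about 9 mm of travel, so the plunger is in. I'll turn along the arc to about 42°.

Request:
jog_arm --pt "-3 0 -1 0 0 0 1" --pt "-6 0 -2 0 0 0 1" --pt "-12 0 -4 0 0 0 1" --pt "-18 0 -6.6 0 0 0 1" --pt "-24 0 -9.5 0 0 0 1" --pt "-30 0 -12.7 0 0 0 1" --pt "-35.5 0 -16 0 0 0 1" --pt "-41 0 -20 0 0 0 1" --pt "-46 0 -24 0 0 0 1" --pt "-51 0 -28 0 0 0 1" --pt "-56 0 -33 0 0 0 1" --pt "-60 0 -37.5 0 0 0 1" --pt "-64 0 -42.5 0 0 0 1" --pt "-68 0 -48 0 0 0 1" --pt "-70 0 -51 0 0 0 1" --pt "-72 0 -53.5 0 0 0 1" --pt "-72 0 -53.5 0 0 0 1"

```text
time: 6.22
position: [0.4768, -0.0282, 0.0713]
tool_rot: [0.589, 0.393, -0.392, -0.587]
ft_force: [-0.3, -0.5, 9.0]
grip_width: 0.0005
```

```bash
cat > look.py <<'E'
import sys
from h import *
k=sys.argv[1]
c=camera("scene"); cv2.imwrite(f"pics/s{k}.png",cv2.resize(c["img"][150:370,200:440,::-1],(720,560)))
t=camera("top"); cv2.imwrite(f"pics/t{k}.png",cv2.resize(t["img"][150:330,210:420,::-1],(700,600)))
o=get_obs(); print(o["time"],o["position"],o["ft_force"])
p=o["position"][:2]-[0.5777,0.0437]; print("tool angle",np.degrees(np.arctan2(p[1],p[0]))%360-172.7,np.hypot(*p))
E
python3 look.py 2
```

```text
6.325 [ 0.47679911 -0.02816425  0.07134747] [-1.6792838  -0.83180266  8.61635501]
tool angle 42.75946245178122 0.12387679499368663
```

View pics/s2.png

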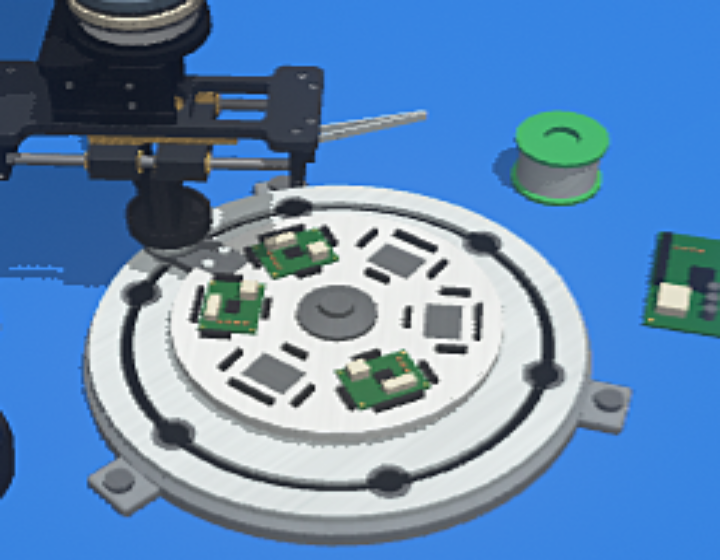

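The knob is riding at (168,215) under the fingertips, the boards are still in their nests and the table has turned about 42°. I'll go on to 55°, then ease up so the ring holds the plunger and only the dish rim is pushed.

Request:
jog_arm --pt "-3 0 -5.5 0 0 0 1" --pt "-6.5 0 -11 0 0 0 1" --pt "-9 0 -17 0 0 0 1" --pt "-11 0 -21 0 0 0 1" --pt "-12.3 0 -25 0 0 0 1" --pt "-12.3 -3 -25 0 0 0 1" --pt "-12.3 -5 -25 0 0 0 1" --pt "-12.3 -5 -25 0 0 0 1"

```text
time: 7.32
position: [0.4937, -0.0484, 0.0752]
tool_rot: [0.588, 0.393, -0.392, -0.588]
ft_force: [0.5, 0.2, -0.5]
grip_width: 0.0005
```

```bash
python3 look.py 3
```

```text
7.425 [ 0.49369055 -0.04843061  0.07502357] [-0.72622621 -0.17482913  2.1409658 ]
tool angle 54.939825257080855 0.12468213753225608
```

View pics/s3.png

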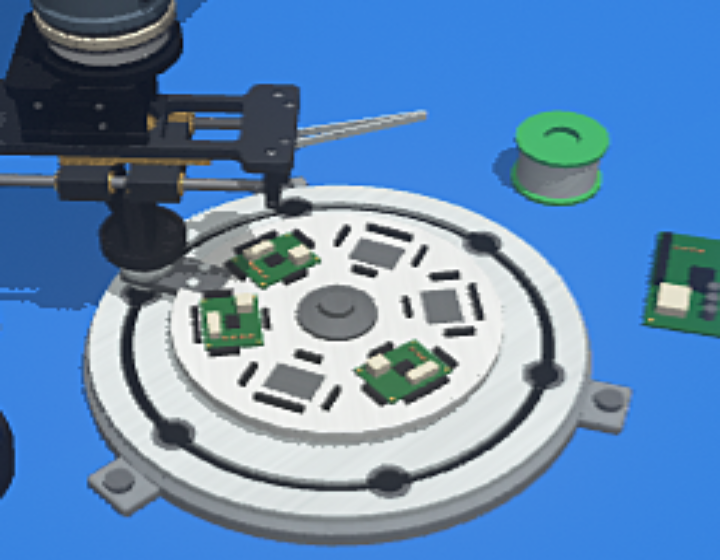

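The vertical force has dropped to about zero, so the ring is holding the plunger. I'll push on gently with the rim.

Request:
jog_arm --pt "0 -1 0 0 0 0 1" --pt "-0.7 -1 -2 0 0 0 1" --pt "-1.4 -1 -4 0 0 0 1" --pt "-2 -1 -6 0 0 0 1" --pt "-2.7 -1 -8 0 0 0 1" --pt "-3.3 -1 -10.3 0 0 0 1" --pt "-3.8 -1 -12.3 0 0 0 1" --pt "-3.8 -1 -12.3 0 0 0 1"

```text
time: 8.43
position: [0.5034, -0.0564, 0.076]
tool_rot: [-0.588, -0.393, 0.393, 0.588]
ft_force: [-0.4, 4.2, 0.5]
grip_width: 0.0005
```

```bash
python3 look.py 4
```

```text
8.525 [ 0.50365517 -0.05655303  0.07602166] [-1.20518415  3.37290271  0.64654165]
tool angle 60.85118543032331 0.12463269474426365
```

View pics/s4.png

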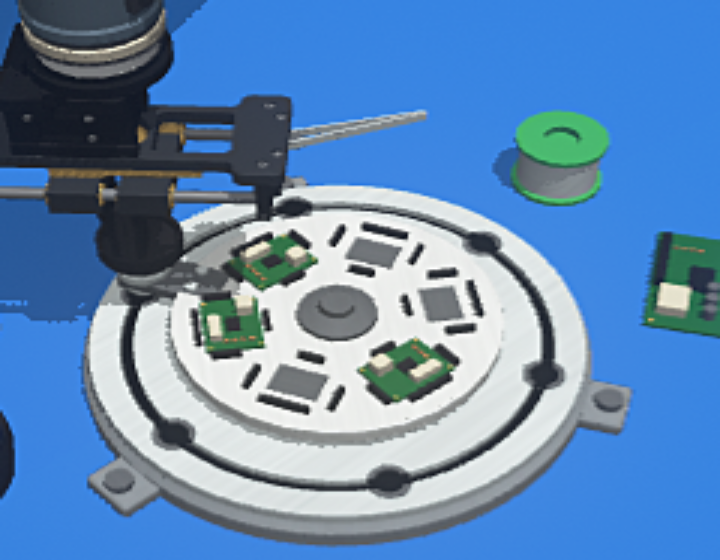

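The knob moved slightly and a side force of about 3.5 N shows the tip against the rim. The plunger hasn't sprung up yet, so I'll continue.

Request:
jog_arm --pt "-0.5 0 -2 0 0 0 1" --pt "-1 0 -4.4 0 0 0 1" --pt "-1.4 0 -6.4 0 0 0 1" --pt "-1.4 0 -6.4 0 0 0 1"

```text
time: 9.02
position: [0.5113, -0.0618, 0.0771]
tool_rot: [0.59, 0.394, -0.392, -0.586]
ft_force: [0.3, 1.0, 5.0]
grip_width: 0.0005
```

```bash
python3 look.py 5
```

```text
9.125 [ 0.51127828 -0.06186704  0.07713099] [0.1393446  1.81968076 5.01568925]
tool angle 65.12230816167227 0.12472467279871208
```

View pics/s5.png

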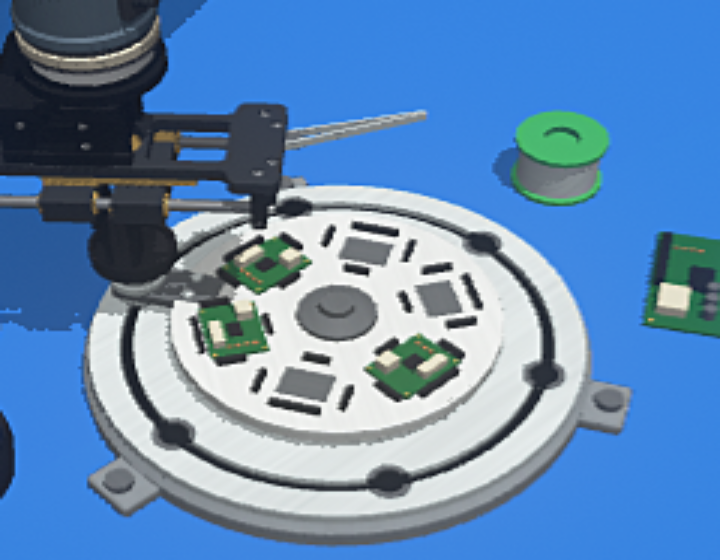

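A 5 N upward force has appeared and the tip has been pushed up 1 mm, so the plunger has sprung into the hole. I'll back off the rim slightly and lift clear.

Request:
jog_arm --pt "0.5 0 2 0 0 0 1" --pt "0.8 -2 3 0 0 0 1" --pt "0.8 -6 3 0 0 0 1" --pt "0.8 -14 3 0 0 0 1" --pt "0.8 -30 3 0 0 0 1" --pt "0.8 -60 3 0 0 0 1" --pt "0.8 -100 3 0 0 0 1" --pt "0 -130 40 0 0 0 1" --pt "0 -130 90 0 0 0 1" --pt "30 -130 140 0 0 0 1" --pt "80 -130 170 0 0 0 1" --pt "130 -130 190 0 0 0 1" --pt "160 -130 200 0 0 0 1" --pt "170 -130 200 0 0 0 1" --pt "170 -130 200 0 0 0 1"

```text
time: 11.0
position: [0.3899, 0.1732, 0.2061]
tool_rot: [0.588, 0.393, -0.393, -0.588]
ft_force: [0.1, -0.4, 0.2]
grip_width: 0.0003
```

```bash
python3 look.py 6; python3 - <<'E'
from h import *
c=camera("top"); C=np.array([0.57767,0.04366]); im=c["img"]
g=im.max(2); m=np.zeros_like(g); m[235:312,272:385]=g[235:312,272:385]<90
m=cv2.morphologyEx(m,cv2.MORPH_OPEN,np.ones((13,13),np.uint8))
cs=cv2.findContours(m,0,2)[0]
for cn in cs:
    e=cv2.minEnclosingCircle(cn); k=onplane(c,[e[0]],0.086); print("knob",e,k,np.hypot(*(k[0,:2]-C)),np.degrees(np.arctan2(*(k[0,:2]-C)[::-1]))%360)
    u,v=map(int,e[0]); d=c["depth"]; uv=[(a,b) for a in range(u-4,u+5) for b in range(v-4,v+5)]
    o,r=ray(c,uv); print("dish z",np.median([ (o+r[i]*d[b,a])[2] for i,(a,b) in enumerate(uv) if d[b,a]>0]))
E
```

```text
11.1 [0.38944202 0.17238267 0.20598001] [ 0.45174442 -1.26192063  0.31328045]
tool angle -27.05433778461304 0.22803573515675576
knob ((354.5, 266.5), 14.30044937133789) [[ 0.5002824  -0.05227701  0.086     ]] 0.12325888019273835 231.108613465104
dish z 0.07947360651328461
```

View pics/s6.png

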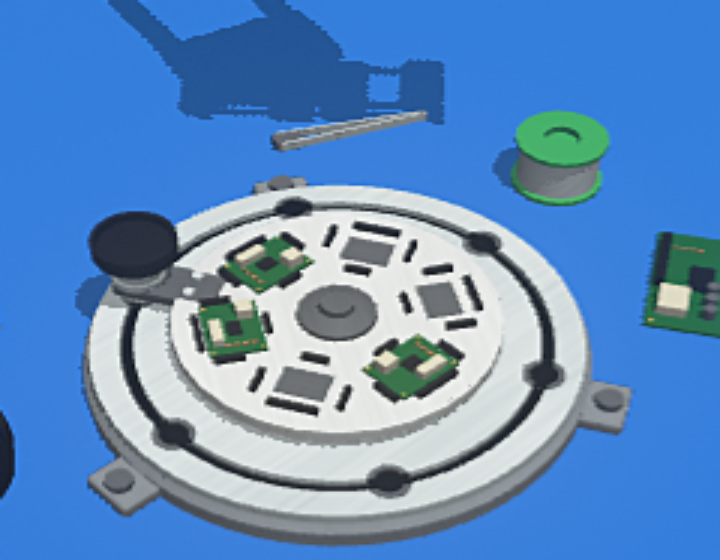

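View pics/t6.png

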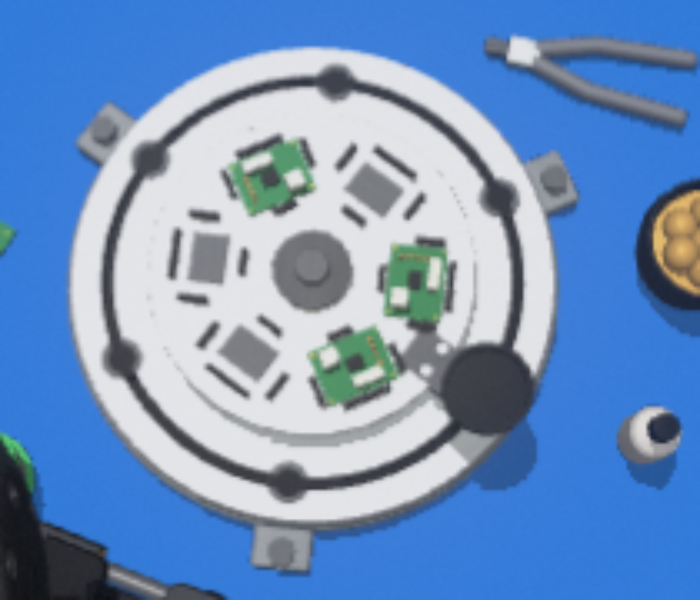

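```bash
python3 -c "
from rig import *
print(hand_in())"
```

```text
the job is handed in; nothing more can be done
None
```

The turntable has been moved on one station anticlockwise and looks locked at the next hole. I've handed the job in; it reports no verdict.

**What I did:** I shut the fingers, pressed the knob in about 9 mm (9.7 N) and swept it along the arc to about 55°. Then I eased off so the ring held the plunger, and pushed only on the dish rim. A 5 N upward force and the tip rising 1 mm showed the plunger springing into the hole. I lifted clear about 11 s in, out of the 45 s allowed.

**Last checks:**
- **Plunger:** the dish floor reads 79.5 mm above the bench, against 80 mm when fully out and about 74 mm if the ring were still holding it in.
- **Boards and bench:** all three green boards look seated in their nests in the pictures. I saw nothing moved in the cropped views of the bench; the yellow look-alikes were outside those views.
- **Robot:** clear of everything, with the tip at 206 mm and wrist force readings around 1 N.

**One check disagreed slightly:** the knob in the top picture measured 58.5° of turn rather than 60°, at a radius of 123 mm instead of 125 mm. I put this down to a rough colour mask, because the plunger can only spring fully out at a hole, but I did not re-measure it.

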